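# Push the star cutter's sprung ejector to its stop and hold it

### The job

In the ceramics workshop, take the push rod (straight wooden handle, wide steel collar) out of its wooden block, pass its steel shank down through the hole in the top plate of the star-cutter stand, and press the sprung plunger below until the rod's collar is fully down on the plate. Keep the collar pressed gently on the plate against the spring, so that a colleague can take the star off: the program finishes while still gripping the rod there, without letting go. Leave the ball-headed tamper, the jar and the bowl where they are.

Things in the scene. Friction and masses are not known exactly. Their poses are not given: they have to be found in the camera images.
- push_rod: Loose push rod, about 160 g, upright in a hole of the wooden block, collar resting on its top. Steel shank 15 mm diameter; steel collar 38 mm diameter; straight round wooden handle 28 mm diameter. Origin: centre of the shank's lower end; z along the rod to the handle: shank 0-70 mm, collar 70-78 mm, handle 78-144 mm.
- tamper: Loose ball-headed tamper (bystander), in the block's other hole; which hole holds which rod varies. Shank 15 mm diameter, 40 mm long; flange 24 mm diameter, 8 mm thick; wooden ball 42 mm diameter. Origin: centre of its lower end; z up, ball centre at 66 mm.
- rod_block: Fixed pale wooden block, 80 mm (its x) by 160 mm (its y), 80 mm high. Origin: centre of its underside; z up. Two upright holes 17.5 mm in diameter and 75 mm deep in its top, at y = -45 and +45 mm, x = 0.
- guide_hole0 (a point): Centre of the upper mouth of the hole in the top plate of the fixed star-cutter stand, level with the plate's top face, 160 mm above the table; z up. Hole 18 mm diameter, straight through, 2 mm chamfer. The plate's top is the hard stop for the rod's collar.
- plunger (a joint): Travel of the stand's sprung plunger, m: 0 released, grows as pushed straight down. Its flat head, 32 mm diameter, is coaxial with the guide hole; released, its top is 45 mm below the plate's top face. Spring: 4 N at first, 0.3 N more per mm, so about 12 N at 25 mm, where the rod's collar meets the plate (own limit 31 mm). Springs back if let go.
- guide: The stand's fixed top plate with the guide hole: 60 mm (x) by 130 mm (y), 12 mm thick, on two posts at y = -52 and +52 mm (nuts 5 mm high on top) over a 130 mm square base. Origin: centre of its underside, on the hole's axis, 148 mm above the table; z up.
- glaze_jar: Loose terracotta-coloured jar with a steel lid, 68 mm in diameter, 100 mm high. Bystander. Origin: centre of its underside.
- bowl: Loose blue ceramic bowl, 104 mm in diameter, 45 mm high. Bystander. Origin: centre of its underside.
There are look-alikes about, which are no part of the job. What is meant by the part that bears guide_hole0 is not blue, and is the larger of those in its own colour.

How it is judged:
On the way, in this order (a step that is already met when the one before it is completed fails the run):
1. the push rod is lifted clear of the block (z of push_rod in the frame of rod_block above 0.09 m and contact force between the fingers and push_rod above 1 N), for 0.1 s.
2. the rod's lower end is through the guide eye (z of push_rod in the frame of guide between -0.08 and -0.004 m and horizontal distance between push_rod and guide_hole0 below 0.006 m and angle between push_rod's own z axis and vertical below 0.15 rad), for 0.1 s.
At the end, for the whole second after the job is handed in: The push rod stands in the guide eye (lower end within 5 mm of its axis, tilted less than 0.08 rad), its collar seated on the plate to 1.5 mm and pressing on it with 1 to 40 N, the plunger is pushed at least 23 mm down and still, and the fingers still hold the rod (value of joint plunger above 0.023 m and velocity of joint plunger between -0.02 and 0.02 m/s and horizontal distance between push_rod and guide_hole0 below 0.005 m and z of push_rod in the frame of guide below -0.0565 m and angle between push_rod's own z axis and vertical below 0.08 rad and contact force between push_rod and guide between 1 and 40 N and contact force between the fingers and push_rod above 2 N and linear speed of push_rod below 0.01 m/s); the arm keeps its last pose, push and grip.
It fails at once if the tamper, jar or bowl is disturbed (distance of any of tamper, glaze_jar, bowl from where it was at the start of the episode above 0.025 m).
It also fails if it takes over 56 s, if anything falls off the work surface, if the arm or the gripper's body presses on something with over 40 N, if the wrist force passes 120 N, or if a joint passes its speed limit or range.

### The arm

A 6-joint arm with a two-finger parallel gripper is mounted at the origin on the work surface. World frame = base frame: x ahead of the robot, y to its left, z up, the work surface at z = 0. Lengths are in m, angles in rad, forces in N, time in s.
With the tool pointing down it reaches from about 0.275 to 0.85 m from the base axis. Payload 19 kg.
Tool frame: the origin (TCP) lies between the finger pads; the fingertips stand 14 mm ahead of it and the grasp point (between the pads) lies 5 mm behind it (ctrl.tips_ahead is the distance from the TCP to the fingertips, in m); x points along the fingers, z is the direction in which the jaws open and shut, and the axes are right-handed (so a half turn about x gives the same grasp; the last joint's range is limited). The gripper opens to 85 mm and grips with 20 to 120 N. Pads are 22 mm wide; open, the fingers measure 114 mm over their backs; the gripper's body (76 mm by 85 mm) begins 54 mm behind the grasp point. The pads swing forward as they close: fully open they stand 13 mm farther back than shut.
Start: joints at [-1.306, 0.15, 1.437, -0, 1.554, -0.134], TCP at [0.223, -0.53, 0.245] pointing down, gripper open.
Joint ranges: [-2.8, 2.8], [-0.68, 2.1], [0.12, 2.68], [-1.39, 4.53], [0.16, 2.79], [-2.81, 2.81]. Speed limits (rad/s): [1.89, 1.89, 2.22, 3.01, 3.01, 3.01].

### API

Orientations are given as a unit quaternion [x, y, z, w].
In Python, from rig import ctrl gives the robot as it stands.
- The arm moves only by the tool carry_out, never from a script. Its argument "deltas" is one flat list of numbers, 6 for each row, row after row: the shift along the tool's x, y, z in cm, then the turn, a rotation vector about the tool's x, y, z in rad. A call has exactly 10 rows; each row is the pose to reach, as a shift and turn from the pose measured when the call began, along the tool's axes at that moment; what a row does not reach only later rows make up. A row lasts 1/10 s, in which the tool goes at most 50 mm and 8.59 degrees, less where a joint would pass 70% of its speed; a pose out of reach is approached as far as the arm can. A call with a gripper value outside its range is refused whole. "jaw" is the closure, from -1 (fully open) to 1 (shut), set as the call begins (left out, the last holds). The fingers move at their own pace and stop on an object; "grip_force" is the grip in N (left out, the last holds). Time passes only in rows, so rows that repeat a pose let the fingers close, or fill a call up. It gives the time, the measured TCP pose, the force and the opening at its end, in the units of the state.
- ctrl.state(): the state, without advancing time (a new reading comes with each control period).
- ctrl.read_camera(name): name is "side" or "top" or "wrist"; returns a dict with "pixels" (480x640x3 uint8, red, green, blue), "z_map" (480x640 float32, m along the optical axis (not along the pixel's ray), 0 where there is no reading), "camera_matrix" (3x3 intrinsics, pixels), "origin" and "attitude" of the camera in the world. Camera axes: x right, y down, z forward; pixel columns grow to the right and rows downward; lengths in m; the calibration is good to about 2 mm. A picture is of the moment at which its call begins.
- ctrl.sign_off(): hands the job in, once; it reports no verdict.
The state is a dict: "t": time; "joint_positions": joint angles; "qd": joint speeds; "effort": joint torques, N m; "eef_pos": TCP position; "orientation": TCP orientation; "force": force on the tool from outside, world axes, zero at the start; "torque": the same for the moment, N m; "opening": finger opening in m.
Only numpy, scipy, OpenCV 4.12 (cv2) and the standard library are available. Lean on these libraries where they do the work, as an engineer would, in place of code of your own. Each camera call takes 0.05 s, during which the arm holds its last target. There are 200 camera calls.

## Working session

There is one attempt and no reset: what is moved stays moved. The work goes in short steps, Python scripts to look and compute and a tool call to move; the robot and the scene stay as the last step left them, time stands still between calls to the robot, and variables do not carry over. Pictures are saved under pics/ and viewed, about 8 in all and at most 12, crops included, and the job is handed in when it is done.

Besides the shell and the picture viewer there is one more tool, called after ">>>" by a JSON object that holds its "name" and its "arguments", one argument or row to a line. carry_out: Moves the arm, as the interface text tells. Its arguments: {"type":"object","properties":{"deltas":{"type":"array","items":{"type":"number"}},"jaw":{"type":"number"},"grip_force":{"type":"number"}},"required":["deltas"]}

```bash
mkdir -p pics; cat > h.py <<'E'
import numpy as np, cv2
from rig import ctrl
from scipy.spatial.transform import Rotation as R
def cam(n):
    d=ctrl.read_camera(n); K=np.array(d["camera_matrix"]); z=d["z_map"]
    a=np.array(d["attitude"]); M=a if a.shape==(3,3) else R.from_quat(a).as_matrix()
    v,u=np.mgrid[:480,:640]
    P=np.stack([(u-K[0,2])/K[0,0]*z,(v-K[1,2])/K[1,1]*z,z],-1)@M.T+np.array(d["origin"])
    P[z==0]=np.nan
    return d["pixels"],P,d
E
python3 - <<'E'
from h import *
for n in ["top","side"]:
    p,P,d=cam(n); cv2.imwrite(f"pics/{n}0.png",p[...,::-1]); np.savez(f"{n}0.npz",p=p,P=P); print(n,d["origin"],d["attitude"])
print(ctrl.state())
E
```

```text
top [0.480731   0.04853002 1.13515353] [ 0.70684593 -0.70651912  0.02972616 -0.01777417]
side [0.21125094 0.76491087 0.82380003] [-0.20654133  0.88581072 -0.40318366  0.10061302]
{'t': 0.1, 'joint_positions': array([-1.30599102e+00,  1.50904296e-01,  1.43792345e+00,  6.79100639e-06,
        1.55380812e+00, -1.33994867e-01]), 'qd': array([ 1.44584829e-03, -1.52932718e-03,  9.20355983e-05,  1.42320495e-04,
       -3.45008631e-05, -3.43097224e-04]), 'effort': array([ 5.73491736e-03, -7.14377260e+01, -5.71794140e+01, -1.65786473e-04,
        7.07622748e-03, -2.37160367e-05]), 'eef_pos': array([ 0.22321392, -0.52969067,  0.24477555]), 'orientation': array([ 0.39129711,  0.58940907, -0.3908071 ,  0.58885765]), 'force': array([ 0.72178015, -0.19034633,  0.12124681]), 'torque': array([-0.00643892, -0.00315204, -0.00114046]), 'opening': 0.08522770481416794}
```

View pics/top0.png

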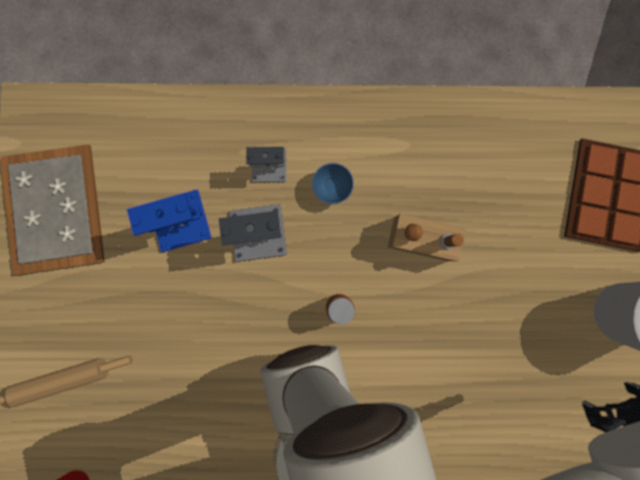

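View pics/side0.png

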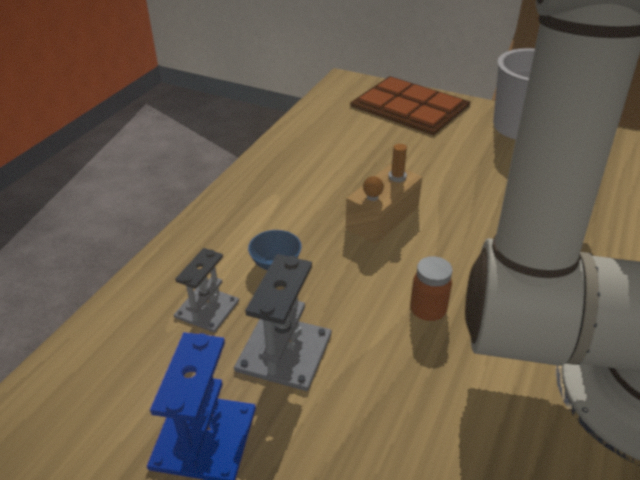

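Top view: the push rod is at about (455,240) and the tamper ball at (413,232). The larger grey stand, which is the target, has its hole at about (250,228). The smaller grey stand and the blue one are decoys. The jar is at (340,309) and the bowl at (333,183). The side view agrees.

```bash
python3 - <<'E'
from h import *
def rect(Q):
    r=cv2.minAreaRect((Q[:,:2]*1000).astype(np.float32)); return r
for n,boxes in (("top",dict(g=(205,190,300,270),rod=(435,220,475,265),blk=(385,205,475,270),ball=(400,215,428,245))),("side",dict(g=(240,245,320,335),rod=(380,135,415,190),blk=(335,135,430,245),ball=(355,170,388,200)))):
    f=np.load(n+"0.npz");P=f["P"]
    def s(k,z0,z1):
        a,b,c,d=boxes[k];Q=P[b:d,a:c];m=(Q[...,2]>z0)&(Q[...,2]<z1);return Q[m]
    Q=s("g",.152,.164);print(n,"plate",rect(Q),np.median(Q[:,2]),len(Q))
    # hole: enclosed non-plate pixels
    a,b,c,d=boxes["g"];z=P[b:d,a:c,2];m=((z>.150)&(z<.170)).astype(np.uint8)
    cs,h=cv2.findContours(m,cv2.RETR_CCOMP,cv2.CHAIN_APPROX_NONE)
    for cc,hh in zip(cs,h[0]):
        if hh[3]>=0: print(" hole",cv2.minEnclosingCircle(cc)[0][0]+a,cv2.minEnclosingCircle(cc)[0][1]+b,len(cc))
    Q=s("rod",.148,.165);print(n,"rodtop",Q.mean(0),Q.min(0),Q.max(0),len(Q))
    Q=s("rod",.10,.145);
    if len(Q)>8:
        A=np.c_[2*Q[:,:2],np.ones(len(Q))];x=np.linalg.lstsq(A,(Q[:,:2]**2).sum(1),rcond=None)[0];print(" cyl",x[:2],np.sqrt(x[2]+x[:2]@x[:2]),len(Q))
    Q=s("blk",.076,.083);print(n,"blk",rect(Q),len(Q))
    Q=s("ball",.10,.14);A=np.c_[2*Q,np.ones(len(Q))];x=np.linalg.lstsq(A,(Q**2).sum(1),rcond=None)[0];print(" ball",x[:3])
    p=f["p"]
    ims=[cv2.resize(p[b:d,a:c],(390,400),interpolation=cv2.INTER_CUBIC) for a,b,c,d in (boxes["g"],boxes["blk"])]
    cv2.imwrite(f"pics/{n}1.png",np.hstack(ims)[...,::-1])
E
```

```text
top plate ((561.5756225585938, 185.7076416015625), (60.387474060058594, 130.115478515625), 7.755826950073242) 0.16124154867436702 1354
 hole 249.0 240.0 4
 hole 239.0 240.0 4
 hole 225.0 230.0 4
 hole 227.0 227.0 4
 hole 275.0 224.0 4
 hole 250.125 227.375 24
 hole 272.0 223.0 4
 hole 245.0 222.0 4
 hole 274.0 219.0 4
 hole 240.0 219.0 4
top rodtop [ 0.5358305  -0.2714302   0.15433533] [ 0.52265748 -0.28620568  0.14814228] [ 0.54936217 -0.25862415  0.15955638] 132
 cyl [ 0.53583508 -0.27227866] 0.013518357177965215 68
top blk ((545.9584350585938, -228.96115112304688), (161.2216033935547, 80.47139739990234), 77.2428970336914) 1463
 ball [ 0.55599749 -0.18454378  0.10868901]
side plate ((561.8370361328125, 185.94573974609375), (61.957191467285156, 134.8985595703125), 7.831308364868164) 0.1592741390091688 2408
 hole 292.0 303.0 4
 hole 273.0 302.0 4
 hole 283.0 292.0 4
 hole 279.4545440673828 287.0 25
 hole 268.0 277.0 4
 hole 293.0 271.0 4
 hole 309.0 266.0 4
 hole 272.0 265.0 4
 hole 294.0 261.0 4
side rodtop [ 0.53588214 -0.26897713  0.15262531] [ 0.52266051 -0.28665265  0.14807067] [ 0.54922025 -0.25555053  0.15718278] 101
 cyl [ 0.52786615 -0.22454112] 0.03952104007206249 282
side blk ((546.2518920898438, -227.97076416015625), (167.5546875, 84.22351837158203), 77.4904556274414) 1293
 ball [ 0.55615787 -0.18287102  0.10756884]
```

View pics/top1.png

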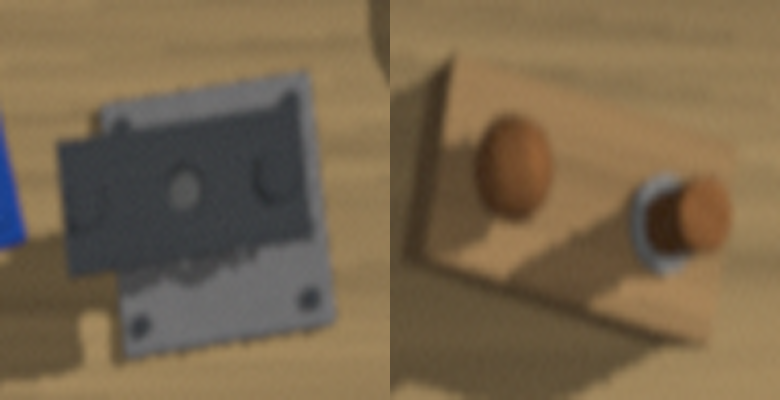

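The crops show a round hole in the middle of the dark grey plate and the rod handle on its steel collar. Top and side measurements agree:

| Item | x (m) | y (m) |
|---|---|---|
| Push rod | 0.536 | -0.272 |
| Guide hole | 0.5615 | 0.186 |

The block's y axis is at 77°. I'll grip with the jaws across the block, so they stay away from the tamper.

```bash
cat >> h.py <<'E'
def go(p,jawdeg):
    """tool-frame shift (cm) and rotvec to reach TCP p, tool down, jaw axis at jawdeg (mod 180)"""
    s=ctrl.state(); Rc=R.from_quat(s["orientation"]); best=None
    for k in (0,180):
        a=np.radians(jawdeg+k); x=np.array([0,0,-1.]); z=np.array([np.cos(a),np.sin(a),0])
        v=(Rc.inv()*R.from_matrix(np.c_[x,np.cross(z,x),z])).as_rotvec()
        if best is None or np.linalg.norm(v)<np.linalg.norm(best): best=v
    print("t",round(s["t"],2),"q",np.round(s["joint_positions"],2),"p",np.round(s["eef_pos"],4),"F",np.round(s["force"],1),"open",round(s["opening"],4))
    print("shift cm",np.round(Rc.inv().apply(np.array(p)-s["eef_pos"])*100,2),"rot",np.round(best,3))
E
python3 -c "
from h import *
print(R.from_quat(ctrl.state()['orientation']).as_matrix().round(3))
go([.536,-.272,.25],-12.8)"
```

```text
[[-0.     0.922  0.388]
 [ 0.001  0.388 -0.922]
 [-1.     0.    -0.001]]
t 0.1 q [-1.31  0.15  1.44  0.    1.55 -0.13] p [ 0.2232 -0.5297  0.2448] F [ 0.7 -0.2  0.1] open 0.0852
shift cm [ -0.5   38.83 -11.6 ] rot [-0.949 -0.001 -0.001]
```

>>> {"name": "carry_out", "arguments": {
  "deltas": [-0.1,3.9,-1.2,-0.1,0,0,-0.1,7.8,-2.3,-0.2,0,0,-0.2,11.7,-3.5,-0.3,0,0,-0.2,15.6,-4.7,-0.4,0,0,-0.3,19.5,-5.8,-0.5,0,0,-0.3,23.4,-7,-0.6,0,0,-0.4,27.3,-8.2,-0.7,0,0,-0.4,31.2,-9.4,-0.8,0,0,-0.5,35.2,-10.5,-0.9,0,0,-0.5,38.8,-11.6,-0.949,0,0],
  "jaw": -1,
  "grip_force": 80
}}

```text
t: 1.1
eef_pos: [0.537, -0.2706, 0.2498]
orientation: [0.078, 0.703, -0.077, 0.703]
force: [-0.1, -0.8, -0.2]
opening: 0.0852
```

```bash
python3 - <<'E'
from h import *
p,P,d=cam("wrist"); cv2.imwrite("pics/w0.png",p[...,::-1])
go([.536,-.272,.12],-12.8)
m=(P[...,2]>.147)&(P[...,2]<.162)&(np.hypot(P[...,0]-.536,P[...,1]+.272)<.03); Q=P[m]
if len(Q): print(len(Q),Q.mean(0),cv2.minEnclosingCircle((Q[:,:2]*1000).astype(np.float32)))
E
```

```text
t 1.15 q [-0.59  0.21  1.36  0.    1.57 -0.37] p [ 0.54   -0.2674  0.2494] F [ 2.8  5.9 -1.4] open 0.0853
shift cm [12.94 -0.57 -0.3 ] rot [ 0.009 -0.    -0.003]
1608 [ 0.5361513  -0.27250393  0.15317923] ((536.0888061523438, -273.4205322265625), 14.015167236328125)
```

View pics/w0.png

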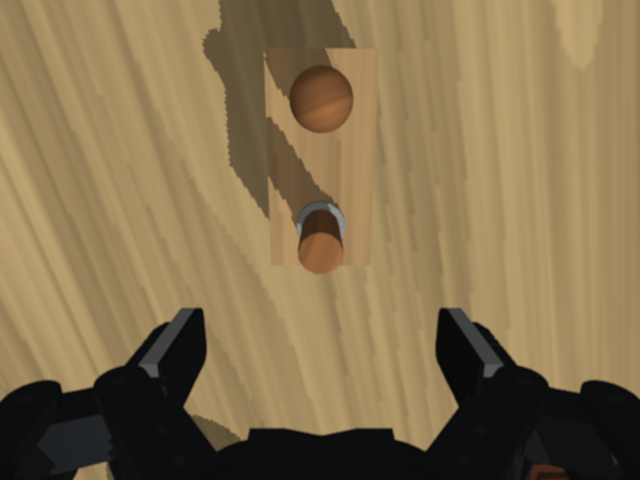

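The wrist view shows the handle at (320,250), centred between the open jaws, with the tamper ball clear at (322,98). Next I descend.

>>> {"name": "carry_out", "arguments": {
  "deltas": [0,-0.6,-0.3,0.01,0,0,0.5,-0.6,-0.3,0.01,0,0,2,-0.6,-0.3,0.01,0,0,4,-0.6,-0.3,0.01,0,0,6,-0.6,-0.3,0.01,0,0,8,-0.6,-0.3,0.01,0,0,10,-0.6,-0.3,0.01,0,0,11.7,-0.6,-0.3,0.01,0,0,12.6,-0.6,-0.3,0.01,0,0,12.9,-0.6,-0.3,0.01,0,0]
}}

```text
t: 2.15
eef_pos: [0.535, -0.2725, 0.119]
orientation: [0.081, 0.703, -0.078, 0.702]
force: [-0.4, -0.7, 0.0]
opening: 0.0854
```

```bash
python3 -c "
from h import *
go([.536,-.2725,.12],-12.8)"
```

```text
t 2.15 q [-0.6   0.28  1.55  0.    1.32 -0.38] p [ 0.535  -0.2725  0.119 ] F [-0.4 -0.7  0. ] open 0.0854
shift cm [-0.1   0.03  0.1 ] rot [-0.002 -0.002 -0.004]
```

>>> {"name": "carry_out", "arguments": {
  "deltas": [-0.1,0,0.1,0,0,0,-0.1,0,0.1,0,0,0,-0.1,0,0.1,0,0,0,-0.1,0,0.1,0,0,0,-0.1,0,0.1,0,0,0,-0.1,0,0.1,0,0,0,-0.1,0,0.1,0,0,0,-0.1,0,0.1,0,0,0,-0.1,0,0.1,0,0,0,-0.1,0,0.1,0,0,0],
  "jaw": 1,
  "grip_force": 80
}}

```text
t: 3.15
eef_pos: [0.5362, -0.2729, 0.1208]
orientation: [0.081, 0.703, -0.078, 0.703]
force: [-0.9, 0.3, 4.9]
opening: 0.0265
```

```bash
python3 -c "
from h import *
go([.536,-.272,.33],-12.8)"
```

```text
t 3.15 q [-0.6   0.28  1.54  0.    1.32 -0.38] p [ 0.5362 -0.2729  0.1208] F [-0.9  0.3  4.9] open 0.0265
shift cm [-20.92   0.15  -0.05] rot [-0.002 -0.001 -0.003]
```

Gripped at 26.5 mm opening. Next I lift straight up.

>>> {"name": "carry_out", "arguments": {
  "deltas": [-0.3,0,0,0,0,0,-1.2,0,0,0,0,0,-3,0,0,0,0,0,-6,0,0,0,0,0,-9,0,0,0,0,0,-12,0,0,0,0,0,-15,0,0,0,0,0,-18,0,0,0,0,0,-20,0,0,0,0,0,-20.5,0,0,0,0,0]
}}

```text
t: 4.15
eef_pos: [0.5364, -0.2737, 0.3287]
orientation: [0.08, 0.702, -0.079, 0.704]
force: [-0.7, -0.7, -1.5]
opening: 0.0262
```

```bash
python3 -c "
from h import *
go([.5615,.186,.33],0)
go([.5615,.186,.33],30)"
```

```text
t 4.15 q [-0.6   0.19  1.22  0.    1.72 -0.38] p [ 0.5364 -0.2737  0.3287] F [-0.7 -0.7 -1.5] open 0.0262
shift cm [-0.07 45.37 -7.84] rot [-0.226  0.003 -0.001]
t 4.15 q [-0.6   0.19  1.22  0.    1.72 -0.38] p [ 0.5364 -0.2737  0.3287] F [-0.7 -0.7 -1.5] open 0.0262
shift cm [-0.07 45.37 -7.84] rot [-0.749  0.003 -0.001]
```

>>> {"name": "carry_out", "arguments": {
  "deltas": [0,1,-0.2,-0.01,0,0,0,3,-0.5,-0.03,0,0,0,6,-1,-0.05,0,0,0,9,-1.6,-0.07,0,0,0,12,-2.1,-0.1,0,0,0,15,-2.6,-0.12,0,0,0,18,-3.1,-0.15,0,0,0,21,-3.6,-0.17,0,0,0,24,-4.1,-0.2,0,0,0,27,-4.7,-0.22,0,0]
}}

```text
t: 5.15
eef_pos: [0.5504, 0.0019, 0.3278]
orientation: [0.002, 0.707, -0.001, 0.708]
force: [0.4, 0.8, -1.7]
opening: 0.0264
```

```bash
python3 -c "
from h import *
go([.5615,.186,.33],7.8)"
```

```text
t 5.15 q [-0.14  0.08  1.35  0.    1.71 -0.13] p [0.5504 0.0019 0.3278] F [ 0.4  0.8 -1.7] open 0.0264
shift cm [-0.2  18.41  1.05] rot [-0.14   0.002 -0.001]
```

>>> {"name": "carry_out", "arguments": {
  "deltas": [0,3,0.2,-0.02,0,0,0,6,0.4,-0.04,0,0,0,9,0.5,-0.06,0,0,0,12,0.7,-0.08,0,0,-0.1,14.5,0.8,-0.1,0,0,-0.1,16.5,0.9,-0.12,0,0,-0.2,17.7,1,-0.13,0,0,-0.2,18.2,1,-0.14,0,0,-0.2,18.4,1,-0.14,0,0,-0.2,18.4,1,-0.14,0,0]
}}

```text
t: 6.15
eef_pos: [0.561, 0.1854, 0.3298]
orientation: [-0.048, 0.705, 0.048, 0.706]
force: [-0.1, 0.1, -0.9]
opening: 0.0261
```

```bash
python3 - <<'E'
from h import *
ims=[]
for n in ("top","side","wrist"):
    p,P,d=cam(n); np.savez(n+"2.npz",p=p,P=P); K=np.array(d["camera_matrix"]);a=np.array(d["attitude"]);M=a if a.shape==(3,3) else R.from_quat(a).as_matrix()
    if n=="side":
        e=ctrl.state()["eef_pos"]; q=(e-[0,0,.06]-d["origin"])@M; c=(K@(q/q[2]))[:2].astype(int); print("rod px",c)
        a,b=max(c[0]-100,0),max(c[1]-75,0); cv2.imwrite("pics/s2.png",cv2.resize(p[b:b+200,a:a+200],(600,600),interpolation=cv2.INTER_CUBIC)[...,::-1]); print(a,b)
    # shank points
    e=ctrl.state()["eef_pos"]
    rr=np.hypot(P[...,0]-e[0],P[...,1]-e[1])
    m=(rr<.022)&(P[...,2]>e[2]-.14)&(P[...,2]<e[2]-.03)
    Q=P[m]; print(n,len(Q), Q.min(0) if len(Q) else "", np.histogram(e[2]-Q[:,2],bins=np.arange(.03,.15,.01))[0])
    for z0,z1,r in ((.05,.06,.0075),(.06,.075,.0075),(.075,.09,.0075),(.09,.108,.0075)):
        S=Q[(e[2]-Q[:,2]>z0)&(e[2]-Q[:,2]<z1)]
        if len(S)>15:
            from scipy.optimize import least_squares
            f=least_squares(lambda c:np.hypot(S[:,0]-c[0],S[:,1]-c[1])-r,S[:,:2].mean(0)-0.004*(d["origin"]-e)[:2]/np.linalg.norm((d["origin"]-e)[:2]),loss="soft_l1",f_scale=.001); print(z0,f.x,f.cost**.5,len(S))
go([.5615,.186,.33],7.8)
E
```

```text
top 0  [0 0 0 0 0 0 0 0 0 0 0]
rod px [276 228]
176 153
side 583 [0.54230017 0.17039969 0.21800914] [236  26  47  58  52  53  53  51   7   0   0]
0.05 [0.56197536 0.18547443] 0.003755000227438784 47
0.06 [0.56185579 0.18500017] 0.004219402227468691 82
0.075 [0.56181857 0.18511679] 0.005073248179148534 81
0.09 [0.56184045 0.18507671] 0.00525493856877392 96
wrist 2062 [0.54212063 0.18061747 0.22050381] [1681   31    0    0   31  118  107   94    0    0    0]
0.075 [0.56110114 0.18399842] 0.0015727998693927602 149
0.09 [0.56117047 0.18392486] 0.001695910853403629 191
t 6.3 q [0.19 0.17 1.25 0.   1.72 0.05] p [0.5611 0.1852 0.33  ] F [-0.3 -0.4 -2.3] open 0.0264
shift cm [0.   0.08 0.05] rot [-0.001  0.002 -0.001]
```

View pics/s2.png

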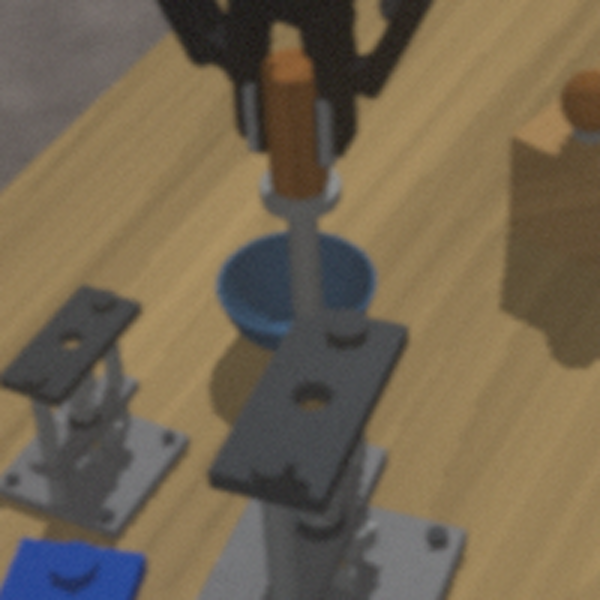

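The side view shows the rod hanging straight in the jaws, with its lower end above the plate. The hole is at about (312,395) in the crop. I'll now compare rod and hole within each camera, so the calibration errors cancel.

```bash
cat > hole.py <<'E'
from h import *
for n in ("side2","wrist2","top0","side0"):
    f=np.load(n+".npz");P=f["P"];p=f["p"]
    pl=(abs(P[...,2]-.16)<.008)&(np.hypot(P[...,0]-.5615,P[...,1]-.186)<.08)
    # fit plane-constrained homography world xy(z=.16) from the plate pixels, then map hole pixels
    v,u=np.nonzero(pl); X=P[pl][:,:2].astype(np.float64)
    H,_=cv2.findHomography(np.c_[u,v].astype(np.float64),X,cv2.RANSAC,.002)
    r=cv2.minAreaRect((X*1000).astype(np.float32))
    m=cv2.morphologyEx(pl.astype(np.uint8),cv2.MORPH_CLOSE,np.ones((3,3)))
    cs,h=cv2.findContours(m,cv2.RETR_CCOMP,cv2.CHAIN_APPROX_NONE)
    o=[]
    for c,hh in zip(cs,h[0]):
        if hh[3]>=0 and len(c)>8:
            q=cv2.perspectiveTransform(c.astype(np.float64),H)[:,0]; e=cv2.minEnclosingCircle((q*1000).astype(np.float32)); o.append((np.round(e[0],1),round(e[1],1),q.mean(0).round(4)))
    print(n,"rect",np.round(r[0],1),np.round(r[1],1),o, "zmed",np.median(P[pl][:,2]).round(4))
E
python3 hole.py; python3 - <<'E'
import numpy as np,cv2
cv2.imwrite("pics/w2.png",np.load("wrist2.npz")["p"][...,::-1])
E
```

```text
side2 rect [561.8 186.5] [ 61.4 132.9] [(array([559.4, 189.5]), 8.9, array([0.5593, 0.1896]))] zmed 0.1593
wrist2 rect [560.  195.9] [ 60.1 107.4] [(array([561.4, 186. ]), 9.4, array([0.5614, 0.1859]))] zmed 0.1596
top0 rect [561.6 185.7] [ 60.4 130.1] [(array([561.3, 184.8]), 9.8, array([0.5613, 0.1848]))] zmed 0.1616
side0 rect [561.8 185.9] [ 62.  134.9] [(array([559.3, 189.6]), 8.8, array([0.5592, 0.1897]))] zmed 0.1594
```

View pics/w2.png

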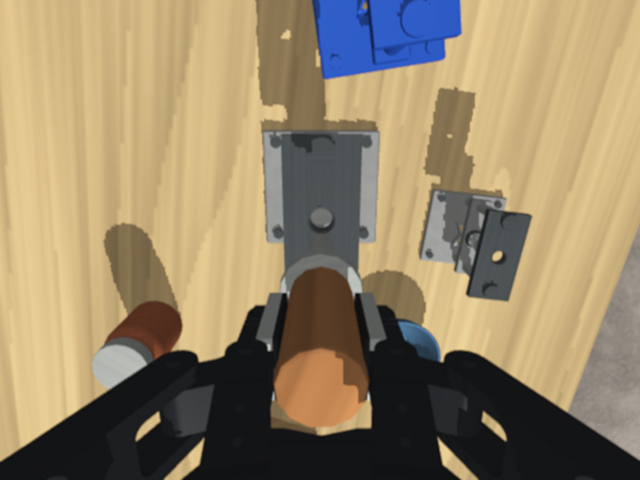

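The wrist view shows the hole at (321,218) and the shank hidden behind the collar. The hole comes out at (0.5614, 0.186), so the rod is about 1 mm short in y, within the chamfer's capture. I'll lower to just above the plate and measure again.

>>> {"name": "carry_out", "arguments": {
  "deltas": [0,0.13,0,0,0.002,0,0.3,0.13,0,0,0.002,0,1,0.13,0,0,0.002,0,2,0.13,0,0,0.002,0,3,0.13,0,0,0.002,0,4,0.13,0,0,0.002,0,4.8,0.13,0,0,0.002,0,5.1,0.13,0,0,0.002,0,5.2,0.13,0,0,0.002,0,5.2,0.13,0,0,0.002,0]
}}

```text
t: 7.3
eef_pos: [0.561, 0.1866, 0.2782]
orientation: [-0.047, 0.705, 0.048, 0.705]
force: [0.4, -0.9, -0.7]
opening: 0.0266
```

```bash
python3 - <<'E'
from h import *
from scipy.optimize import least_squares
ims=[]
s=ctrl.state();e=s["eef_pos"]
for n in ("side","wrist","top"):
    p,P,d=cam(n); o=np.array(d["origin"])
    Q=P[(np.hypot(P[...,0]-e[0],P[...,1]-e[1])<.014)&(P[...,2]>.172)&(P[...,2]<.226)]
    print(n,"cam",o.round(3),"shank",len(Q),Q[:,2].min() if len(Q) else "")
    if len(Q)>20:
        S=Q; f=least_squares(lambda c:np.hypot(S[:,0]-c[0]-c[2]*(S[:,2]-.17),S[:,1]-c[1]-c[3]*(S[:,2]-.17))-.0075,[e[0],e[1],0,0],loss="soft_l1",f_scale=.001); print(f.x.round(4))
    M=R.from_quat(d["attitude"]).as_matrix() if np.array(d["attitude"]).size==4 else np.array(d["attitude"])
    if n!="top":
        q=(np.array([.5615,.186,.17])-o)@M; K=np.array(d["camera_matrix"]); c=(K@(q/q[2]))[:2].astype(int); k=50 if n=="side" else 80
        a,b=c-k; ims.append(cv2.resize(p[max(b,0):b+2*k,max(a,0):a+2*k],(400,400),interpolation=cv2.INTER_CUBIC)); print("crop",a,b,k)
cv2.imwrite("pics/c3.png",np.hstack(ims)[...,::-1])
go([.5615,.186,.27],7.8)
E
```

```text
side cam [0.211 0.765 0.824] shank 263 0.17210927806608334
[5.620e-01 1.861e-01 1.000e-04 1.150e-02]
crop 229 229 50
wrist cam [0.551 0.259 0.407] shank 325 0.17206632812760553
[5.610e-01 1.852e-01 3.000e-04 5.100e-03]
crop 241 163 80
top cam [0.481 0.049 1.135] shank 0 
t 7.45 q [0.19 0.18 1.34 0.   1.62 0.05] p [0.5611 0.1866 0.2784] F [ 0.3 -0.  -1.6] open 0.026
shift cm [ 0.84 -0.06  0.03] rot [-0.001  0.    -0.001]
```

View pics/c3.png

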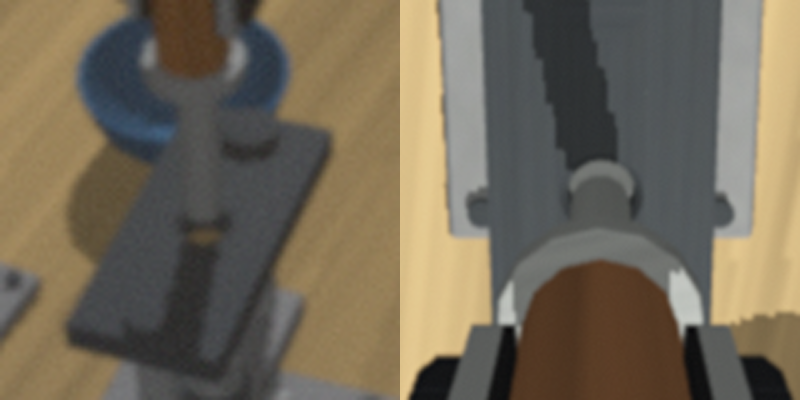

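Left (side crop): the shank tip sits over the hole mouth at about (203,225). Right (wrist crop): the tip is concentric with the hole at about (600,195). The fits put the tip within about 1 mm of the axis. I'll descend through the hole and watch the force.

>>> {"name": "carry_out", "arguments": {
  "deltas": [0.2,0,0.03,0,0,0,0.4,0,0.03,0,0,0,0.6,0,0.03,0,0,0,0.8,0,0.03,0,0,0,1.1,0,0.03,0,0,0,1.5,0,0.03,0,0,0,1.9,0,0.03,0,0,0,2.3,0,0.03,0,0,0,2.5,0,0.03,0,0,0,2.5,0,0.03,0,0,0]
}}

```text
t: 8.45
eef_pos: [0.5613, 0.1866, 0.2531]
orientation: [-0.047, 0.706, 0.048, 0.705]
force: [0.5, -0.2, -2.4]
opening: 0.0268
```

```bash
python3 -c "
from h import *
go([.5615,.186,.23],7.8)"
```

```text
t 8.45 q [0.19 0.18 1.38 0.   1.57 0.05] p [0.5613 0.1866 0.2531] F [ 0.5 -0.2 -2.4] open 0.0268
shift cm [ 2.31 -0.06  0.01] rot [-0.001 -0.    -0.001]
```

It went through with no contact force. I'll raise the grip and continue onto the plunger.

>>> {"name": "carry_out", "arguments": {
  "deltas": [0.2,0,0,0,0,0,0.6,0,0,0,0,0,1,0,0,0,0,0,1.5,0,0,0,0,0,2,0,0,0,0,0,2.5,0,0,0,0,0,3,0,0,0,0,0,3.5,0,0,0,0,0,3.8,0,0,0,0,0,3.8,0,0,0,0,0],
  "grip_force": 110
}}

```text
t: 9.45
eef_pos: [0.5613, 0.1866, 0.215]
orientation: [-0.047, 0.705, 0.048, 0.705]
force: [-2.1, -0.4, 5.6]
opening: 0.026
```

```bash
python3 -c "
from h import *
go([.5615,.186,.2008],7.8)"
```

```text
t 9.45 q [0.19 0.2  1.44 0.   1.5  0.05] p [0.5613 0.1866 0.215 ] F [-2.1 -0.4  5.6] open 0.026
shift cm [ 1.42 -0.07  0.01] rot [-0.001  0.    -0.001]
```

About 7 N from the spring at an estimated 11 mm of travel, which fits. I'll go down to near the seat.

>>> {"name": "carry_out", "arguments": {
  "deltas": [0.2,0,0,0,0,0,0.4,0,0,0,0,0,0.6,0,0,0,0,0,0.8,0,0,0,0,0,1,0,0,0,0,0,1.1,0,0,0,0,0,1.2,0,0,0,0,0,1.3,0,0,0,0,0,1.3,0,0,0,0,0,1.3,0,0,0,0,0]
}}

```text
t: 10.45
eef_pos: [0.5614, 0.1867, 0.2028]
orientation: [-0.047, 0.705, 0.048, 0.706]
force: [-2.8, -0.9, 8.7]
opening: 0.0256
```

>>> {"name": "carry_out", "arguments": {
  "deltas": [0.03,0,0,0,0,0,0.06,0,0,0,0,0,0.09,0,0,0,0,0,0.12,0,0,0,0,0,0.12,0,0,0,0,0,0.12,0,0,0,0,0,0.12,0,0,0,0,0,0.12,0,0,0,0,0,0.12,0,0,0,0,0,0.12,0,0,0,0,0]
}}

```text
t: 11.45
eef_pos: [0.5614, 0.1867, 0.2023]
orientation: [-0.047, 0.705, 0.048, 0.706]
force: [-4.3, -0.4, 9.8]
opening: 0.0257
```

>>> {"name": "carry_out", "arguments": {
  "deltas": [0.05,0,0,0,0,0,0.1,0,0,0,0,0,0.15,0,0,0,0,0,0.2,0,0,0,0,0,0.2,0,0,0,0,0,0.2,0,0,0,0,0,0.2,0,0,0,0,0,0.2,0,0,0,0,0,0.2,0,0,0,0,0,0.2,0,0,0,0,0]
}}

```text
t: 12.45
eef_pos: [0.5613, 0.1867, 0.201]
orientation: [-0.047, 0.705, 0.048, 0.706]
force: [-3.7, -0.6, 10.2]
opening: 0.0259
```

>>> {"name": "carry_out", "arguments": {
  "deltas": [0.05,0,0,0,0,0,0.1,0,0,0,0,0,0.15,0,0,0,0,0,0.2,0,0,0,0,0,0.2,0,0,0,0,0,0.2,0,0,0,0,0,0.2,0,0,0,0,0,0.2,0,0,0,0,0,0.2,0,0,0,0,0,0.2,0,0,0,0,0]
}}

```text
t: 13.45
eef_pos: [0.5614, 0.1867, 0.2008]
orientation: [-0.047, 0.704, 0.048, 0.707]
force: [-7.7, -2.0, 20.7]
opening: 0.0259
```

```bash
python3 - <<'E'
from h import *
ims=[]
for n,k in (("side",50),("wrist",120)):
    p,P,d=cam(n); o=np.array(d["origin"]);M=R.from_quat(d["attitude"]).as_matrix() if np.array(d["attitude"]).size==4 else np.array(d["attitude"])
    q=(np.array([.5615,.186,.16])-o)@M; K=np.array(d["camera_matrix"]); a,b=(K@(q/q[2]))[:2].astype(int)-k; a=max(a,0);b=max(b,0)
    ims.append(cv2.resize(p[b:b+2*k,a:a+2*k],(400,400),interpolation=cv2.INTER_CUBIC))
    rr=np.hypot(P[...,0]-.5614,P[...,1]-.1865); z=P[...,2]
    print(n,"collar z",np.round(np.percentile(z[(rr>.0150)&(rr<.018)&(z>.158)&(z<.18)],[10,50,90]),4),"plate z",np.round(np.nanmedian(z[(rr>.023)&(rr<.029)&(abs(z-.16)<.01)]),4))
cv2.imwrite("pics/c4.png",np.hstack(ims)[...,::-1])
go([.5615,.186,.2],7.8)
E
```

```text
side collar z [0.1609 0.1672 0.1695] plate z 0.1592
wrist collar z [0.1655 0.1674 0.1682] plate z 0.1595
t 13.55 q [0.19 0.2  1.47 0.   1.47 0.05] p [0.5613 0.1867 0.2008] F [-7.5 -3.2 20.6] open 0.026
shift cm [ 0.08 -0.07  0.01] rot [-0.001  0.003 -0.001]
```

View pics/c4.png

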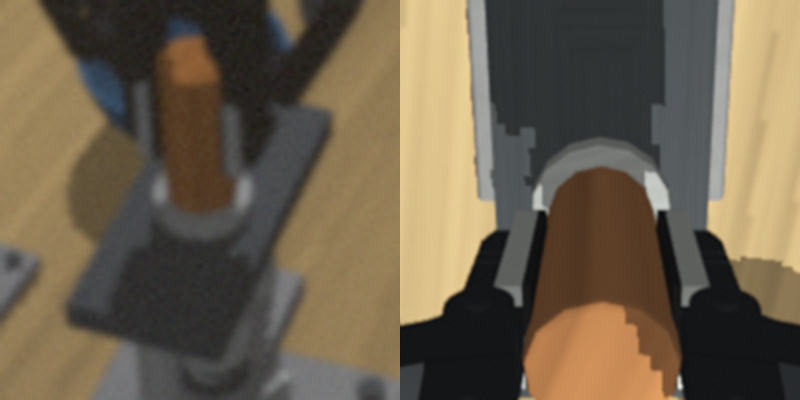

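The collar is flush on the plate in both crops. Its top is about 8 mm above the plate, which is the collar's thickness. TCP z stopped at 0.2008, as predicted, while the force rose from 10 to 20.7 N. That leaves about 10 N on the plate beyond the spring. I'll check it is steady, then hand in without another move, which would relax the push.

```bash
python3 - <<'E'
from h import *
for i in range(6):
    cam("top"); s=ctrl.state(); print(round(s["t"],2),s["eef_pos"].round(4),s["force"].round(1),round(s["opening"],4))
if 14<s["force"][2]<35: print(ctrl.sign_off())
E
```

```text
13.6 [0.5613 0.1867 0.2008] [-8.9 -2.5 21.3] 0.0257
13.65 [0.5613 0.1867 0.2008] [-7.4 -1.4 20.7] 0.0261
13.7 [0.5614 0.1867 0.2008] [-9.2 -2.8 21.6] 0.0258
13.75 [0.5613 0.1867 0.2008] [-7.8 -3.5 20.7] 0.0257
13.8 [0.5614 0.1867 0.2008] [-7.4 -1.8 20.6] 0.0257
13.85 [0.5614 0.1867 0.2008] [-8.3 -1.5 21.2] 0.0259
the job is handed in; nothing more can be done
None
```

The push rod is through the larger grey stand's guide hole with its collar down on the plate. I handed the job in at 13.85 s with the gripper still holding the rod and pressing it down.

- **Seating:** the TCP stopped at z = 0.2008 m, the height predicted for a seated collar. The cameras put the collar's top about 8 mm above the plate, which is its thickness.
- **Force:** the vertical force held steady at about 21 N. Roughly 12 N of that is the spring, which leaves about 10 N on the plate by estimate. I had no direct reading of the collar force or the plunger travel.
- **Sideways force:** there is also a sideways force of about 8 N, probably the shank leaning lightly on the hole's edge or the collar rubbing on the plate.
- **Grip:** the fingers hold the handle at 26 mm opening with a 110 N grip setting.
- **Alignment:** before insertion the cameras disagreed by about 1 mm on where the rod tip was. It still went into the hole without contact force.
- **Bystanders:** the tamper, jar and bowl were not touched by any planned move. I did not measure their positions again at the end.

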